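# Clamp the sampling tube in the extruder bed with its U-bolt

### The arm

A 6-joint arm with a two-finger parallel gripper is mounted at the origin on the work surface. World frame = base frame: x ahead of the robot, y to its left, z up, the work surface at z = 0. Lengths are in m, angles in rad, forces in N, time in s.
With the tool pointing down it reaches from about 0.35 to 0.975 m from the base axis. Payload 4.9 kg.
Tool frame: the origin (TCP) lies between the finger pads; the fingertips stand 25 mm ahead of it and the grasp point (between the pads) lies 6 mm ahead of it; z points along the fingers, y is the line along which they close (so a half turn about z gives the same grasp; the last joint's range is limited). The gripper opens to 85 mm and grips with 20 to 120 N. Pads are 22 mm wide; open, the fingers measure 114 mm over their backs; the gripper's body (76 mm by 85 mm) begins 54 mm behind the grasp point. The pads swing forward as they close: fully open they stand 13 mm farther back than shut.
Start: joints at [-1.456, 0.053, 1.613, -0, 1.476, -0.119], TCP at [0.145, -0.608, 0.256] pointing down, gripper open.
Joint ranges: [-3.01, 3.01], [-1.01, 2.22], [0.06, 2.58], [-1.02, 4.17], [0.09, 2.62], [-3.14, 3.14]. Speed limits (rad/s): [2.57, 2.57, 3.14, 3.14, 3.14, 3.14].

### API

Orientations are given as a unit quaternion [w, x, y, z].
In Python, from plant import manip gives the robot as it stands.
- The arm moves only by the shell command python3 -m inch 'ROWS'. ROWS is JSON, a list of rows, each a list of 3 entries, a list of its own where there are three numbers: the shift along the tool's x, y, z in m, then the turn, a rotation vector about the tool's x, y, z in rad, then the opening, from 0 (shut) to 1 (fully open). A call has 1 to 8 rows; each row shifts and turns the commanded pose from where the row before left it, along the tool's axes as they then stand; what a row does not reach is not made up. A row lasts 1/10 s, in which the tool goes at most 50 mm and 8.59 degrees, less where a joint would pass 70% of its speed; a pose out of reach is approached as far as the arm can. A call with a gripper value outside its range is refused whole. The fingers move at their own pace and stop on an object; the grip force is fixed at half the most. Time passes only in rows, so rows that do not move let the fingers close. It gives the time, the measured TCP pose, the force, the opening and the grip force at its end, in the units of the state.
- manip.state(): the state, without advancing time (a new reading comes with each control period).
- manip.grab_frame(name): name is "side" or "top" or "wrist"; returns (picture, depth): 400x640x3 uint8, red, green, blue; 400x640 float32, m along the optical axis (not along the pixel's ray), 0 where there is no reading.
- manip.camera_params(name): a dict with "camera_matrix" (3x3 intrinsics, pixels), "k1" (the pictures are not rectified: a ray, as slopes to the right and down, at radius r is drawn at 1 + k1 r^2 times it, then the intrinsics apply), "rvec" (rotation vector, rad) and "tvec" (3), from world to camera coordinates, as OpenCV has them. Camera axes: x right, y down, z forward; pixel columns grow to the right and rows downward; lengths in m; the calibration is good to about 2 mm. A picture is of the moment at which its call begins: read the wrist's pose just before it. camera_params takes no time and is no camera call; for the wrist camera it gives the pose at the moment of the call.
- manip.job_done(): hands the job in; it is judged then, once.
Trained networks look in the newest picture that a camera, given by its name, has taken for a name from the list of things; names that differ only in an ending like _2 or _b are one class to them, and where a whole thing is asked for, a point or a joint stands for the part that bears it (a point fixed in the world has none). Each returns a list of dicts, best first, with "score" (0 to 1); they miss things now and then, are a little off and sometimes report something else, mostly with a low value. They report only what shows in the picture. A call takes as long as a camera call.
- manip.look_for(camera, label): "point" ([x, y, z] in m, in world coordinates, good to about 4 mm: the middle of the surface that is visible of it).
The state is a dict: "time": time; "joint_pos": joint angles; "joint_vel": joint speeds; "joint_efforts": joint torques, N m; "tool_pos": TCP position; "tool_rot": TCP orientation; "contact_force": force on the tool from outside, world axes, zero at the start; "ft_torque": the same for the moment, N m; "gripper_width": opening from 0.0 (shut) to 1.0 (fully open); "grasp_force": force on a finger pad.
Only numpy, scipy, OpenCV 4.12 (cv2) and the standard library are available. Lean on these libraries where they do the work, as an engineer would, in place of code of your own. Each camera call takes 0.05 s, during which the arm holds its last target. There are 200 camera calls.

### The job

In the soil laboratory a metal sampling tube lies in the blue extruder bed. Take the U-bolt whose legs match the two holes of the bracket plate (the middle-sized of the three in the wooden rack) and lower it over the tube, keeping hold of it while both legs go through the two holes together, until its crown rests on the tube and it stands upright; then let go. Leave the other two U-bolts standing in the rack.

Things in the scene. Friction and masses are not known exactly. Their poses are not given: they have to be found in the camera images.
- ubolt_grip (a point): the middle-sized U-bolt, the one to fit: 12 mm steel bar, legs 84 mm apart (centres), standing legs down in one of three 34 mm deep troughs of the wooden rack. Point: centre of the black grip block on its crown, 16 (x) by 30 (y) by 52 mm tall: 26 mm above the crown bar's top, 38 mm above its underside, 123 mm above the leg ends. y runs from leg to leg, z up. 0.2 to 0.4 kg.
- seat (a point): where it goes, on the fixed blue extruder bed: the top of the 48 mm sampling tube, midway between the two holes, 98 mm above the table. x along the level tube, y from hole to hole. Holes round, 33 mm wide, centres 42 mm either side, in a steel plate whose top is 50 mm below this point; open below, for leg ends that hang 35 mm under the plate's top. A 110 mm high end head begins 125 mm along +x.
- small_ubolt_grip (a point): the small U-bolt, of the same make but with legs 50 mm apart (too narrow for the tube), in another trough; leave it. Centre of its grip block, same heights and axes.
- large_ubolt_grip (a point): the large U-bolt, of the same make but with legs 118 mm apart (too wide for the holes), in the remaining trough; leave it. Centre of its grip block, same heights and axes.

How it is judged:
On the way, in this order (a step that is already met when the one before it is completed fails the run):
1. the middle-sized U-bolt is lifted clear above the rack (height (world z) of ubolt_grip above 0.18 m), for 0.1 s.
2. still held by the fingers, its two legs have entered the two holes of the bracket plate (leg ends at least 10 mm below the plate's top) (contact force between the fingers and ubolt above 0.5 N and horizontal distance between ubolt_grip and seat below 0.025 m and z of ubolt_grip in the frame of seat below 0.063 m and angle between the y axis of ubolt_grip and the y axis of seat, either way round below 0.5 rad), for 0.05 s.
At the end, for the whole second after the job is handed in: The middle U-bolt straddles the tube, legs through both holes: grip centre within 20 mm of the seat in plan and at most 44 mm above it, leg line within 0.4 rad of the hole line, upright within 0.2 rad, at rest; the other two U-bolts within 45 mm of where they stood (horizontal distance between ubolt_grip and seat below 0.02 m and z of ubolt_grip in the frame of seat below 0.044 m and angle between the y axis of ubolt_grip and the y axis of seat, either way round below 0.4 rad and angle between ubolt_grip's own z axis and vertical below 0.2 rad and linear speed of ubolt below 0.02 m/s and distance of each of small_ubolt_grip, large_ubolt_grip from where it was at the start of the episode below 0.045 m); the robot touches nothing.
It fails at once if one of the other two U-bolts is moved by more than 60 mm (distance of any of small_ubolt_grip, large_ubolt_grip from where it was at the start of the episode above 0.06 m).
It also fails if it takes over 38 s, if anything falls off the work surface, if the arm or the gripper's body presses on something with over 40 N, if the wrist force passes 120 N, or if a joint passes its speed limit or range.

## Working session

There is one attempt and no reset: what is moved stays moved. The work goes in short steps, Python scripts to look and compute and a shell command to move; the robot and the scene stay as the last step left them, time stands still between calls to the robot, and variables do not carry over. Pictures are saved under pics/ and viewed, at most 10 in all, crops included, and the job is handed in when it is done.

```bash
ls; mkdir -p pics
cat > h.py <<'E'
import numpy as np, cv2
from plant import manip
from scipy.spatial.transform import Rotation as R
def cam(n):
    p=manip.camera_params(n); return np.array(p["camera_matrix"]),p["k1"],R.from_rotvec(np.ravel(p["rvec"])),np.ravel(p["tvec"])
def cloud(n):
    """picture, world xyz per pixel (nan where no depth)"""
    K,k,Rm,t=cam(n); im,d=manip.grab_frame(n)
    v,u=np.mgrid[:400,:640].astype(np.float32)
    s=cv2.undistortPoints(np.stack([u,v],-1).reshape(-1,1,2),K,np.array([k,0,0,0,0.])).reshape(400,640,2)
    P=np.dstack([s*d[...,None],d]); W=(P.reshape(-1,3)-t)@Rm.as_matrix()
    W[d.ravel()==0]=np.nan
    return im,W.reshape(400,640,3)
def px(n,p):
    K,k,Rm,t=cam(n); return cv2.projectPoints(np.array(p,float).reshape(-1,1,3),Rm.as_rotvec(),t,K,np.array([k,0,0,0,0.]))[0].reshape(-1,2)
E
python3 - <<'E'
from h import *
s=manip.state();print(s["time"],s["tool_pos"],s["tool_rot"])
for c in("top","side"):
    im,W=cloud(c);np.savez(f"pics/{c}0.npz",im=im,W=W)
    cv2.imwrite(f"pics/{c}0.png",im[...,::-1])
    for l in("ubolt_grip","seat","small_ubolt_grip","large_ubolt_grip"):
        for r in manip.look_for(c,l)[:3]:print(c,l,np.round(r["point"],4),round(r["score"],2),px(c,r["point"]).round())
E
```

```text
pics
0.0 [ 0.14474214 -0.60739445  0.25504773] [-1.06880101e-03  9.93171821e-01  1.16655871e-01 -1.05222294e-06]
top ubolt_grip [ 0.5487 -0.1978  0.1051] 0.82 [[413. 208.]]
top seat [0.5359 0.2092 0.0509] 0.62 [[224. 215.]]
top small_ubolt_grip [ 0.6032 -0.1757  0.1264] 0.87 [[404. 180.]]
top large_ubolt_grip [ 0.4926 -0.2066  0.1016] 0.7 [[418. 235.]]
side ubolt_grip [ 0.5466 -0.1954  0.103 ] 0.7 [[329. 143.]]
side seat [0.5542 0.2361 0.0623] 0.65 [[287. 349.]]
side small_ubolt_grip [ 0.6092 -0.1706  0.1062] 0.6 [[298. 147.]]
```

View pics/top0.png

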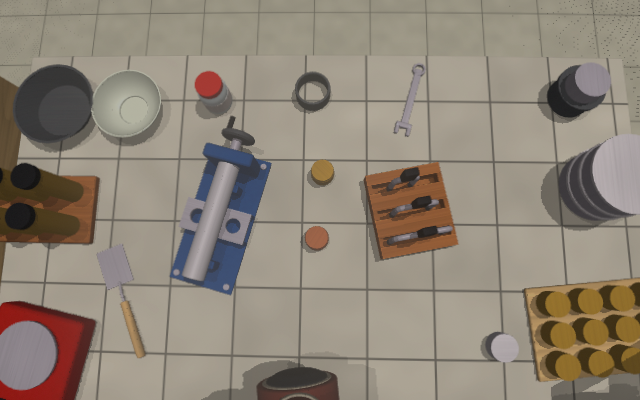

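View pics/side0.png

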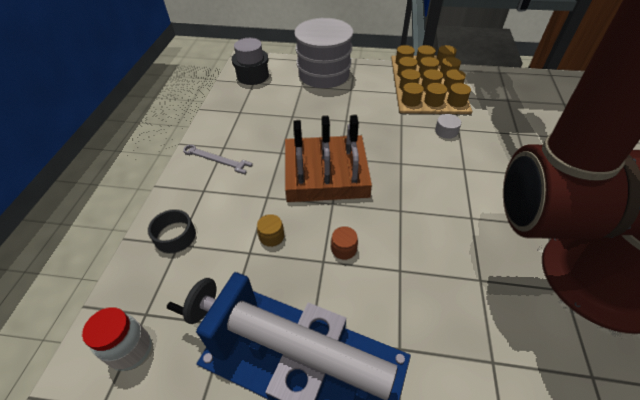

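The top view shows the blue bed with plate holes near (197,215) and (233,226). The rack has the small, middle and large U-bolts at about (405,180), (415,207) and (420,235), which agrees with the networks. The side view shows the three black grips at (298,135), (326,130) and (353,128), and the holes near (319,326) and (297,380).

Run:
```python
from h import *
for c,box in(("top",(160,255,365,460)),("side",(110,195,280,375))):
    f=np.load(f"pics/{c}0.npz");im,W=f["im"],f["W"];a,b,l,r=box
    w=W[a:b,l:r].reshape(-1,3);g=im[a:b,l:r].reshape(-1,3).astype(int)
    m=(w[:,2]>.06)
    print(c,"n",m.sum())
    for nm,xy in(("small",(.605,-.173)),("mid",(.548,-.197)),("large",(.492,-.207))):
        q=m&(abs(w[:,0]-xy[0])<.03)&(abs(w[:,1]-xy[1])<.09)
        blk=q&(g.max(1)<60)&(w[:,2]>.1)
        print(nm,q.sum(),blk.sum(),"blk med",np.nanmedian(w[blk],0).round(4),"zmax",np.nanpercentile(w[blk,2],[5,95]).round(4),"min",np.nanpercentile(w[blk],5,axis=0).round(3),"max",np.nanpercentile(w[blk],95,axis=0).round(3))
        x=w[q]; vx=cv2.fitLine(x[:,:2].astype(np.float32),cv2.DIST_HUBER,0,.01,.01).ravel(); print("   line dir deg",np.degrees(np.arctan2(vx[1],vx[0])).round(1),"at",vx[2:].round(4),"extent",np.ptp((x[:,:2]-vx[2:])@vx[:2]).round(3))
f=np.load("pics/top0.npz");im,W=f["im"],f["W"]
# tube ridge and plate
w=W[140:300,165:275].reshape(-1,3)
m=(w[:,2]>.085)&(w[:,2]<.104)&(w[:,0]<.6);x=w[m];v=cv2.fitLine(x[:,:2].astype(np.float32),cv2.DIST_HUBER,0,.01,.01).ravel();print("tube",m.sum(),np.degrees(np.arctan2(v[1],v[0])),v[2:],np.percentile(x[:,2],95))
m=(abs(w[:,2]-.048)<.008);print("plate",m.sum(),np.median(w[m],0),np.percentile(w[m],[2,98],axis=0).round(3))
cv2.imwrite("pics/crop.png",cv2.resize(np.hstack([im[165:285,165:275],im[155:275,360:470]])[...,::-1],None,fx=3.6,fy=3.6,interpolation=cv2.INTER_CUBIC))
```

```text
top n 1085
small 302 186 blk med [ 0.6081 -0.1827  0.1549] zmax [0.115  0.1585] min [ 0.603 -0.197  0.115] max [ 0.618 -0.171  0.159]
   line dir deg -83.2 at [ 0.6089 -0.1799] extent 0.059
mid 358 177 blk med [ 0.5529 -0.2035  0.1552] zmax [0.1165 0.1588] min [ 0.547 -0.219  0.116] max [ 0.562 -0.194  0.159]
   line dir deg -79.8 at [ 0.5519 -0.1976] extent 0.093
large 425 168 blk med [ 0.4954 -0.2137  0.156 ] zmax [0.1181 0.1593] min [ 0.488 -0.229  0.118] max [ 0.504 -0.204  0.159]
   line dir deg -78.5 at [ 0.4947 -0.2108] extent 0.125
side n 1111
small 323 178 blk med [ 0.6092 -0.1717  0.1417] zmax [0.1102 0.1578] min [ 0.603 -0.19   0.11 ] max [ 0.615 -0.169  0.158]
   line dir deg -82.4 at [ 0.6091 -0.1703] extent 0.059
mid 368 192 blk med [ 0.554  -0.1938  0.1422] zmax [0.1093 0.1574] min [ 0.548 -0.213  0.109] max [ 0.56  -0.192  0.157]
   line dir deg -76.4 at [ 0.5523 -0.1876] extent 0.088
large 420 210 blk med [ 0.4959 -0.2044  0.1396] zmax [0.1098 0.1575] min [ 0.488 -0.221  0.11 ] max [ 0.504 -0.202  0.158]
   line dir deg -76.2 at [ 0.4911 -0.184 ] extent 0.125
tube 1961 -15.215091 [0.49651048 0.23471169] 0.09918339527244448
plate 1265 [0.52553526 0.20445141 0.0480055 ] [[0.428 0.15  0.043]
 [0.654 0.304 0.055]]
```

View pics/crop.png

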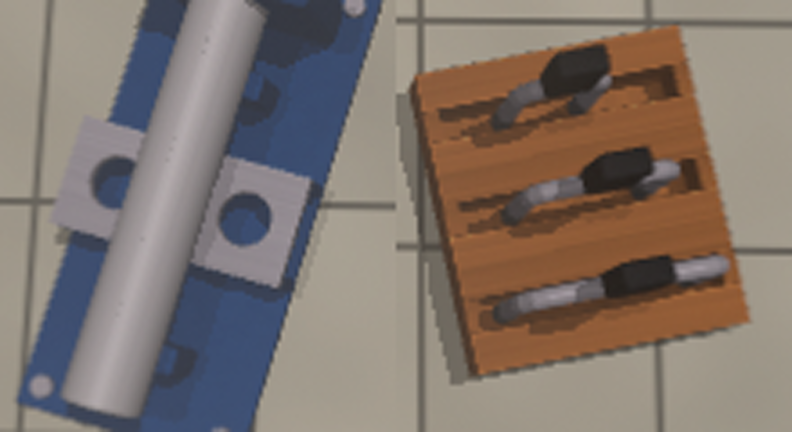

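The crop shows the right hole at about crop (245,218), so pixel (233,225.6). The middle trough bolt spans about 90 mm against 59 and 125 mm for its neighbours, so it is the middle size. Next I work out the seat and the approach.

```bash
cat >> h.py <<'E'
def ray(n,uv,z):
    K,k,Rm,t=cam(n); s=cv2.undistortPoints(np.array(uv,float).reshape(-1,1,2),K,np.array([k,0,0,0,0.])).reshape(-1,2)
    d=np.c_[s,np.ones(len(s))]@Rm.as_matrix(); o=-Rm.as_matrix().T@t
    return o+d*((z-o[2])/d[:,2])[:,None]
def go(p,yawy):
    """tool-frame shift and turn to reach TCP p, tool down, tool y at world angle yawy deg"""
    s=manip.state();q=np.array(s["tool_rot"]);r=R.from_quat(np.r_[q[1:],q[0]])
    a=np.radians(yawy);y=np.array([np.cos(a),np.sin(a),0]);z=np.array([0,0,-1.]);T=R.from_matrix(np.c_[np.cross(y,z),y,z])
    print("t",round(s["time"],2),"tcp",np.round(s["tool_pos"],4),"shift tool",r.inv().apply(np.array(p)-s["tool_pos"]).round(4),"turn",(r.inv()*T).as_rotvec().round(4))
E
python3 - <<'E'
from h import *
h=ray("top",[[233,225.6],[197.5,216.1]],.048);a=np.radians(75);n=np.array([np.cos(a),np.sin(a),0])
print("holes top",h.round(4),"seat",(h[0]+.042*n).round(4),h.mean(0).round(4))
h=ray("side",[[319.5,327],[297,379]],.048);print("holes side",h.round(4),h.mean(0).round(4))
go([.554,-.204,.255],-79)
E
```

```text
holes top [[0.5129 0.188  0.048 ]
 [0.5331 0.2689 0.048 ]] seat [0.5238 0.2285 0.048 ] [0.523  0.2284 0.048 ]
holes side [[0.5107 0.1903 0.048 ]
 [0.5323 0.2722 0.048 ]] [0.5215 0.2313 0.048 ]
t 0.5 tcp [ 0.1448 -0.608   0.2563] shift tool [ 0.4917 -0.2982  0.0013] turn [-0.      0.      0.0418]
```

```bash
python3 -m inch '[[[0.041,-0.025,0],[0,0,0.042],1],[[0.041,-0.025,0],[0,0,0],1],[[0.041,-0.025,0],[0,0,0],1],[[0.041,-0.025,0],[0,0,0],1],[[0.041,-0.025,0],[0,0,0],1],[[0.041,-0.025,0],[0,0,0],1]]'; python3 -m inch '[[[0.041,-0.025,0],[0,0,0],1],[[0.041,-0.025,0],[0,0,0],1],[[0.041,-0.025,0],[0,0,0],1],[[0.041,-0.025,0],[0,0,0],1],[[0.03,-0.018,0],[0,0,0],1],[[0.0,0,0],[0,0,0],1]]'
python3 - <<'E'
from h import *
im,W=cloud("wrist");cv2.imwrite("pics/w1.png",im[...,::-1])
for l in("ubolt_grip",):
    for r in manip.look_for("wrist",l)[:3]:print(l,np.round(r["point"],4),round(r["score"],2),px("wrist",r["point"]).round())
m=(W[...,2]>.1)&(W[...,2]<.17)&(abs(W[...,0]-.554)<.025)&(abs(W[...,1]+.204)<.05)&(im.max(2)<70)
w=W[m];t=w[w[:,2]>.15]
print(len(w),len(t),"top",np.median(t,0).round(4),"z",np.percentile(t[:,2],95))
print(cv2.minAreaRect(t[:,:2].astype(np.float32)*1000))
m=(W[...,2]>.06)&(W[...,2]<.17)&(abs(W[...,0]-.554)<.025)&(abs(W[...,1]+.204)<.065);w=W[m];v=cv2.fitLine(w[:,:2].astype(np.float32),cv2.DIST_HUBER,0,.01,.01).ravel();print("line",np.degrees(np.arctan2(v[1],v[0])),v[2:])
go([.554,-.204,.142],-79)
E
```

```text
time: 1.1
tool_pos: [0.3575, -0.4109, 0.2566]
tool_rot: [0.0, 0.995, 0.096, 0.0]
contact_force: [0.7, -0.6, -0.4]
gripper_width: 0.996
grasp_force: 0.0
time: 1.7
tool_pos: [0.5266, -0.2566, 0.2564]
tool_rot: [-0.0, 0.995, 0.098, 0.0]
contact_force: [-0.4, 0.7, 0.3]
gripper_width: 1.0
grasp_force: 0.0
ubolt_grip [ 0.5603 -0.2162  0.1314] 0.66 [[277. 152.]]
1001 811 top [ 0.5579 -0.2084  0.1573] z 0.1585412898144554
((557.564453125, -207.5920867919922), (15.385003089904785, 29.329124450683594), 11.844465255737305)
line -78.62706 [ 0.5583437  -0.20610076]
t 1.8 tcp [ 0.5244 -0.2592  0.2562] shift tool [ 0.0397 -0.0485  0.1142] turn [0.0002 0.0006 0.0014]
```

View pics/w1.png

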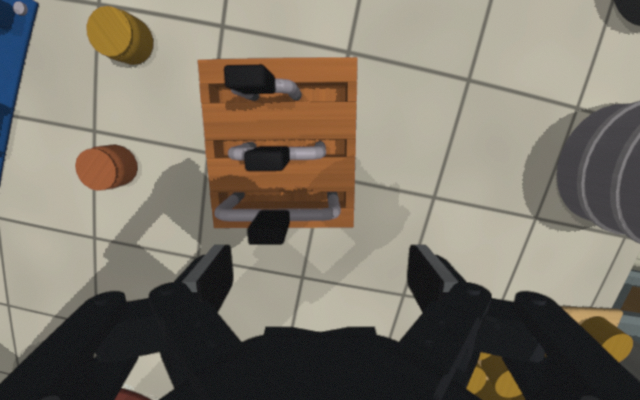

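The wrist view shows the middle bolt's grip at (267,158), centred between its neighbours, with the fingers aligned to its leg line.

```bash
python3 -m inch '[[[0.02,-0.023,0],[0,0,0],1],[[0.021,-0.023,0],[0,0,0],1],[[0,0,0.03],[0,0,0],1],[[0,0,0],[0,0,0],1],[[0,0,0],[0,0,0],1]]'
python3 - <<'E'
from h import *
im,W=cloud("wrist");cv2.imwrite("pics/w2.png",im[...,::-1])
m=(W[...,2]>.15)&(W[...,2]<.17)&(abs(W[...,0]-.556)<.025)&(abs(W[...,1]+.206)<.04)&(im.max(2)<70)
t=W[m];print(len(t),np.median(t,0).round(4),cv2.minAreaRect(t[:,:2].astype(np.float32)*1000))
go([.556,-.2065,.142],-79)
E
```

```text
time: 2.3
tool_pos: [0.5545, -0.2075, 0.2256]
tool_rot: [-0.0, 0.995, 0.095, -0.001]
contact_force: [0.0, -1.3, -0.1]
gripper_width: 0.998
grasp_force: 0.0
1010 [ 0.5588 -0.2068  0.1572] ((557.23583984375, -206.89390563964844), (16.56592559814453, 29.10540008544922), 12.077127456665039)
t 2.35 tcp [ 0.5551 -0.2078  0.2269] shift tool [ 0.0011 -0.0012  0.0849] turn [ 0.0003  0.0001 -0.0021]
```

```bash
python3 -m inch '[[[0.002,-0.001,0.03],[0,0,-0.017],1],[[0,0,0.03],[0,0,0],1],[[0,0,0.024],[0,0,0],1],[[0,0,0],[0,0,0],1],[[0,0,0],[0,0,0],0],[[0,0,0],[0,0,0],0],[[0,0,0],[0,0,0],0],[[0,0,0],[0,0,0],0]]';  python3 -m inch '[[[0,0,0],[0,0,0],0],[[0,0,0],[0,0,0],0],[[0,0,0],[0,0,0],0],[[0,0,0],[0,0,0],0]]'
```

```text
time: 3.15
tool_pos: [0.5584, -0.2059, 0.1442]
tool_rot: [0.001, 0.995, 0.104, 0.001]
contact_force: [1.1, -3.8, 2.1]
gripper_width: 0.345
grasp_force: 59.5
time: 3.55
tool_pos: [0.5585, -0.206, 0.1442]
tool_rot: [0.001, 0.995, 0.104, 0.001]
contact_force: [-0.0, -1.7, 5.6]
gripper_width: 0.346
grasp_force: 59.6
```

```bash
python3 -m inch '[[[0,0,-0.01],[0,0,0],0],[[0,0,-0.02],[0,0,0],0],[[0,0,-0.025],[0,0,0],0],[[0,0,-0.025],[0,0,0],0],[[0,0,-0.025],[0,0,0],0],[[0,0,-0.02],[0,0,0],0],[[0,0,-0.01],[0,0,0],0],[[0,0,0],[0,0,0],0]]'
python3 - <<'E'
from h import *
go([.523,.2295,.28],-105)
im,W=cloud("side");cv2.imwrite("pics/s2.png",im[...,::-1])
E
```

```text
time: 4.35
tool_pos: [0.5578, -0.2052, 0.2783]
tool_rot: [0.0, 0.995, 0.104, 0.001]
contact_force: [-0.3, -1.0, -3.2]
gripper_width: 0.341
grasp_force: 59.9
t 4.35 tcp [ 0.5578 -0.2052  0.2783] shift tool [ 0.0561 -0.4325 -0.002 ] turn [ 0.0005 -0.0015  0.4707]
```

View pics/s2.png

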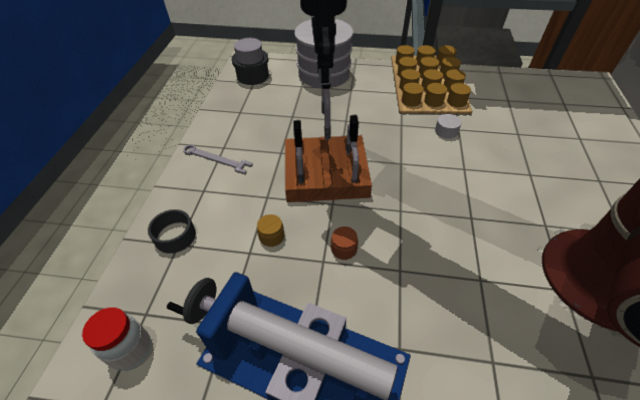

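The middle U-bolt hangs upright in the gripper at about (325,100), and the other two still stand in the rack. Next I carry it over.

```bash
python3 -m inch '[[[0.002,-0.02,0],[0,0,0],0],[[0.005,-0.035,0],[0,0,0],0],[[0.005,-0.035,0],[0,0,0],0],[[0.005,-0.035,0],[0,0,0],0],[[0.005,-0.035,0],[0,0,0],0],[[0.005,-0.035,0],[0,0,0],0],[[0.005,-0.035,0],[0,0,0],0],[[0.005,-0.035,0],[0,0,0],0]]';  python3 -m inch '[[[0.005,-0.035,0],[0,0,0],0],[[0.005,-0.035,0],[0,0,0],0],[[0.005,-0.035,0],[0,0,0],0],[[0.004,-0.025,0],[0,0,0.1],0],[[0,0,0],[0,0,0.12],0],[[0,0,0],[0,0,0.12],0],[[0,0,0],[0,0,0.12],0],[[0,0,0],[0,0,0],0]]'
python3 - <<'E'
from h import *
go([.523,.2295,.28],-105)
E
```

```text
time: 5.2
tool_pos: [0.5372, 0.0639, 0.2751]
tool_rot: [-0.0, 0.995, 0.104, -0.002]
contact_force: [0.6, 0.2, -4.3]
gripper_width: 0.342
grasp_force: 60.2
time: 6.0
tool_pos: [0.529, 0.1934, 0.2751]
tool_rot: [0.0, 0.992, -0.125, -0.002]
contact_force: [-0.1, -0.5, -3.2]
gripper_width: 0.345
grasp_force: 60.6
t 6.0 tcp [0.529  0.1934 0.2751] shift tool [-0.0147 -0.0335 -0.0049] turn [0.0014 0.0035 0.0116]
```

```bash
python3 -m inch '[[[-0.007,-0.016,0],[0,0,0.012],0],[[-0.008,-0.017,0],[0,0,0],0],[[0,0,0],[0,0,0],0],[[0,0,0],[0,0,0],0]]'
python3 - <<'E'
from h import *
go([.523,.2295,.28],-105)
for c in("top","side","wrist"):
    im,W=cloud(c);np.savez(f"pics/{c}3.npz",im=im,W=W);cv2.imwrite(f"pics/{c}3.png",im[...,::-1])
    for l in("ubolt_grip","seat"):
        for r in manip.look_for(c,l)[:2]:print(c,l,np.round(r["point"],4),round(r["score"],2),px(c,r["point"]).round())
a,b=(cv2.imread(f"pics/{c}3.png") for c in("side","wrist"))
cv2.imwrite("pics/c3.png",np.vstack([cv2.resize(a[160:400,180:440],(260,240)),np.zeros((0,260,3),np.uint8)]) if 0 else np.hstack([a[100:400,180:440],b[:300,80:600]]))
E
```

```text
time: 6.4
tool_pos: [0.5236, 0.2286, 0.2763]
tool_rot: [0.001, 0.992, -0.13, -0.001]
contact_force: [0.3, -0.8, -3.6]
gripper_width: 0.341
grasp_force: 60.9
t 6.4 tcp [0.5236 0.2286 0.2763] shift tool [-0.0008 -0.0007 -0.0037] turn [0.0013 0.0014 0.0011]
top ubolt_grip [0.5104 0.187  0.2248] 0.63 [[212. 216.]]
top seat [0.5366 0.2068 0.049 ] 0.96 [[225. 215.]]
side ubolt_grip [0.5166 0.2455 0.2334] 0.68 [[305. 309.]]
side seat [0.556  0.2373 0.0566] 0.81 [[286. 351.]]
wrist ubolt_grip [0.5267 0.2257 0.2688] 0.78 [[325. 262.]]
wrist seat [0.589  0.213  0.0777] 0.7 [[318. 123.]]
```

View pics/c3.png

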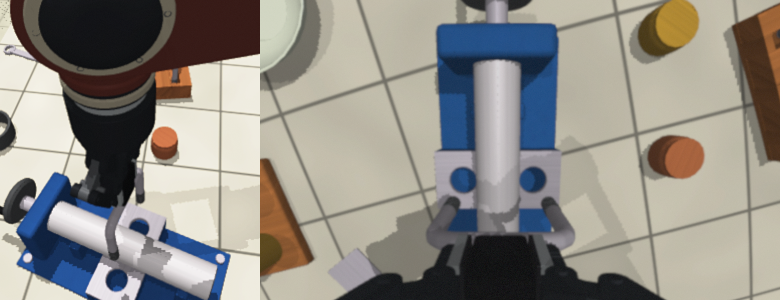

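The wrist view shows both holes at about (282,180) and (352,180), with the leg tips symmetric at about (269,202) and (369,202). The side view shows the bolt hanging above the tube.

```bash
cat > meas.py <<'E'
from h import *
f=np.load("pics/wrist3.npz");im,W=f["im"],f["W"]
g=cv2.cvtColor(im,cv2.COLOR_RGB2HSV)
print("holes ray",ray("wrist",[[282,180],[352,180]],.048).round(4))
# hole by blue pixels enclosed by the plate
blue=((g[...,0]>95)&(g[...,0]<130)&(g[...,1]>110)).astype(np.uint8);blue[:155]=0;blue[204:]=0
n,L,st,c=cv2.connectedComponentsWithStats(blue)
for i in range(1,n):
    if st[i,4]>120: print("blob",st[i],c[i].round(1),ray("wrist",c[i],.048).round(4))
m=(W[...,2]>.13)&(W[...,2]<.25)&(np.hypot(W[...,0]-.5236,W[...,1]-.2286)<.08)
n,L,st,c=cv2.connectedComponentsWithStats(m.astype(np.uint8))
for i in range(1,n):
    if st[i,4]>60:
        w=W[L==i];print("leg",st[i],np.median(w,0).round(4),"z",np.percentile(w[:,2],[2,98]).round(3))
        for lo in np.arange(.13,.25,.02):
            q=w[(w[:,2]>lo)&(w[:,2]<lo+.02)]
            if len(q)>8:print("   ",lo.round(2),len(q),q.mean(0).round(4))
E
python3 meas.py
```

```text
holes ray [[0.5359 0.2729 0.048 ]
 [0.514  0.1913 0.048 ]]
blob [271 168  25  24 467] [283.1 179.6] [[0.5361 0.2714 0.048 ]]
blob [340 168  25  23 464] [352.  179.1] [[0.5151 0.1911 0.048 ]]
leg [ 246  196  149   55 2717] [0.5296 0.2279 0.2306] z [0.151 0.249]
    0.13 43 [0.5268 0.2268 0.1477]
    0.15 224 [0.527  0.2279 0.1603]
    0.17 305 [0.5265 0.2284 0.1793]
    0.19 338 [0.5264 0.2273 0.2006]
    0.21 414 [0.5273 0.2286 0.2213]
    0.23 1393 [0.5269 0.2277 0.2372]
```

```bash
python3 -m inch '[[[0.001,-0.002,0.01],[0,0,0],0],[[0,0,0.02],[0,0,0],0],[[0,0,0.02],[0,0,0],0],[[0,0,0.02],[0,0,0],0],[[0,0,0.014],[0,0,0],0],[[0,0,0],[0,0,0],0],[[0,0,0],[0,0,0],0]]'
python3 - <<'E'
from h import *
go([.524,.230,.148],-105)
for c in("side","wrist"):
    im,W=cloud(c);np.savez(f"pics/{c}4.npz",im=im,W=W);cv2.imwrite(f"pics/{c}4.png",im[...,::-1])
a,b=(cv2.imread(f"pics/{c}4.png") for c in("side","wrist"))
cv2.imwrite("pics/c4.png",np.hstack([cv2.resize(a[270:400,240:370],(400,400)),cv2.resize(b[130:250,230:390],(400,300))[:, :].repeat(1,0) if 0 else cv2.copyMakeBorder(cv2.resize(b[130:250,230:390],(400,300)),0,100,0,0,cv2.BORDER_CONSTANT)]))
E
```

```text
time: 7.55
tool_pos: [0.5259, 0.2303, 0.1933]
tool_rot: [0.0, 0.991, -0.131, -0.0]
contact_force: [-0.8, 0.6, -2.3]
gripper_width: 0.342
grasp_force: 60.8
t 7.55 tcp [0.5259 0.2303 0.1933] shift tool [-0.0018  0.0007  0.0453] turn [ 0.0001  0.0001 -0.0014]
```

View pics/c4.png

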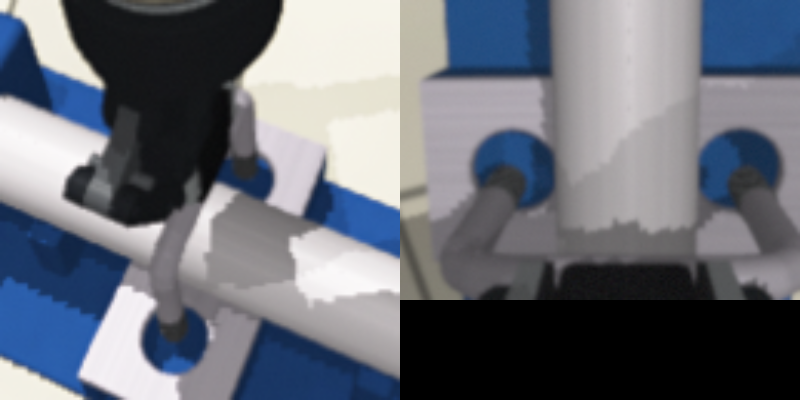

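The tips are over the holes in both views: side crop (173,325) against hole (175,340), and wrist crop (508,185) and (745,182) against holes (512,168) and (740,168). I lower on.

```bash
python3 -m inch '[[[0.001,0,0.008],[0,0,0],0],[[0,0,0.01],[0,0,0],0],[[0,0,0.01],[0,0,0],0],[[0,0,0.008],[0,0,0],0],[[0,0,0.003],[0,0,0],0],[[0,0,0],[0,0,0],0]]'
```

```text
time: 8.25
tool_pos: [0.5262, 0.2298, 0.1532]
tool_rot: [0.0, 0.991, -0.131, -0.001]
contact_force: [-0.8, -0.0, -2.6]
gripper_width: 0.342
grasp_force: 60.9
```

```bash
python3 -m inch '[[[0,0,0.002],[0,0,0],0],[[0,0,0.001],[0,0,0],0],[[0,0,0],[0,0,0],0]]'; python3 -m inch '[[[0,0,0.001],[0,0,0],0],[[0,0,0],[0,0,0],0]]'; python3 -m inch '[[[0,0,0.001],[0,0,0],0],[[0,0,0],[0,0,0],0]]'
```

```text
time: 8.55
tool_pos: [0.5269, 0.23, 0.1516]
tool_rot: [-0.0, 0.991, -0.131, 0.0]
contact_force: [0.6, 0.3, -4.2]
gripper_width: 0.342
grasp_force: 60.9
time: 8.75
tool_pos: [0.5268, 0.2299, 0.1504]
tool_rot: [-0.0, 0.991, -0.131, 0.0]
contact_force: [1.0, 0.0, -3.8]
gripper_width: 0.337
grasp_force: 60.9
time: 8.95
tool_pos: [0.5267, 0.2299, 0.1492]
tool_rot: [0.0, 0.991, -0.131, -0.0]
contact_force: [0.3, 0.3, -3.4]
gripper_width: 0.346
grasp_force: 60.9
```

```bash
python3 -m inch '[[[0,0,0.001],[0,0,0],0],[[0,0,0],[0,0,0],0]]'; python3 -m inch '[[[0,0,0.001],[0,0,0],0],[[0,0,0],[0,0,0],0]]'; python3 -m inch '[[[0,0,0.001],[0,0,0],0],[[0,0,0],[0,0,0],0]]'
```

```text
time: 9.15
tool_pos: [0.5269, 0.23, 0.1488]
tool_rot: [-0.0, 0.991, -0.131, 0.0]
contact_force: [-1.2, -0.1, -0.6]
gripper_width: 0.342
grasp_force: 61.3
time: 9.35
tool_pos: [0.527, 0.23, 0.1486]
tool_rot: [-0.0, 0.991, -0.131, 0.0]
contact_force: [-3.3, -1.2, 5.2]
gripper_width: 0.345
grasp_force: 62.0
time: 9.55
tool_pos: [0.5271, 0.23, 0.1485]
tool_rot: [0.0, 0.991, -0.131, 0.0]
contact_force: [-5.8, -2.6, 9.3]
gripper_width: 0.341
grasp_force: 62.6
```

Contact is felt at the expected height. I ease the load off and release.

```bash
python3 -m inch '[[[0,0,-0.002],[0,0,0],0],[[0,0,0],[0,0,0],0],[[0,0,0],[0,0,0],0.45],[[0,0,0],[0,0,0],0.6],[[0,0,0],[0,0,0],0.8],[[0,0,0],[0,0,0],0.8],[[0,0,0],[0,0,0],0.8]]'
python3 - <<'E'
from h import *
im,W=cloud("wrist");cv2.imwrite("pics/w5.png",im[...,::-1]);a,_=cloud("side")
cv2.imwrite("pics/c5.png",np.hstack([cv2.resize(a[240:400,220:380],(400,400)),cv2.resize(im[50:,150:500],(400,400))])[...,::-1])
E
```

```text
time: 10.25
tool_pos: [0.5268, 0.23, 0.1483]
tool_rot: [-0.0, 0.991, -0.131, 0.0]
contact_force: [0.4, 0.1, 0.3]
gripper_width: 0.801
grasp_force: 0.0
```

View pics/c5.png

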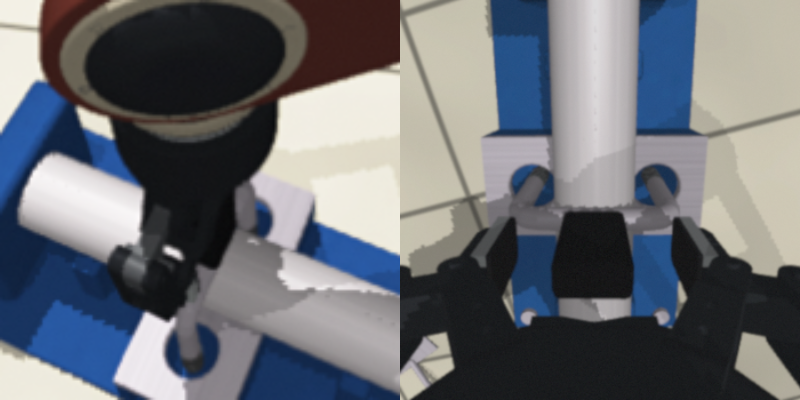

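The U-bolt stands with both legs in the holes and the crown on the tube. The pads are clear of the grip block at about (593,255) on both sides. I retreat upward.

```bash
python3 -m inch '[[[0,0,-0.015],[0,0,0],0.8],[[0,0,-0.025],[0,0,0],0.8],[[0,0,-0.035],[0,0,0],0.8],[[0,0,-0.035],[0,0,0],0.8],[[0,0,-0.03],[0,0,0],0.8],[[0,0,0],[0,0,0],0.8],[[0,0,0],[0,0,0],0.8]]'
python3 - <<'E'
from h import *
im,W=cloud("wrist");a,_=cloud("side")
m=(W[...,2]>.14)&(W[...,2]<.18)&(np.hypot(W[...,0]-.525,W[...,1]-.23)<.04);w=W[m]
print(m.sum(),np.median(w,0).round(4),np.percentile(w[:,2],[5,50,95]),cv2.minAreaRect(w[:,:2].astype(np.float32)*1000))
for r in manip.look_for("wrist","ubolt_grip")[:2]:print(r)
cv2.imwrite("pics/c6.png",np.hstack([cv2.resize(a[240:400,220:380],(400,400)),cv2.resize(im[50:,150:500],(400,400))])[...,::-1])
E
```

```text
time: 11.05
tool_pos: [0.5272, 0.2301, 0.2901]
tool_rot: [-0.001, 0.991, -0.131, 0.001]
contact_force: [-0.6, -0.3, -0.9]
gripper_width: 0.797
grasp_force: 0.0
720 [0.5284 0.2308 0.1617] [0.14605015 0.16170098 0.16317152] ((526.4129028320312, 231.36273193359375), (29.386234283447266, 15.247098922729492), 75.0422134399414)
{'point': [0.53, 0.225, 0.1113], 'score': 0.83}
```

View pics/c6.png

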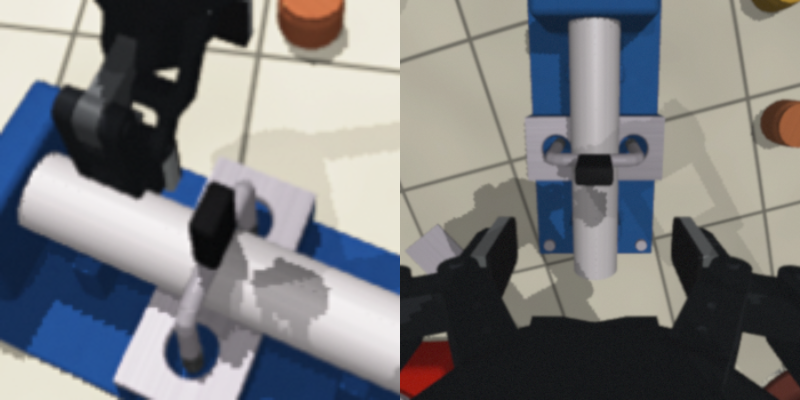

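The bolt stands upright over the tube with both legs in the holes, its grip at about (593,168) in the right crop. Its top is at 0.162 m as expected, and the gripper is well clear.

```bash
python3 -c "
from plant import manip;print(manip.job_done())"
```

```text
the job is handed in; nothing more can be done
None
```

The job is handed in at about 11 s of the allowed 38 s: the middle U-bolt stands upright over the tube with both legs through the plate holes and the gripper clear. The small and large U-bolts were still standing in the rack after the lift, when I last saw them; the judging result was not shown.

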